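# Put the spring back on the call bell

### The arm

A 6-joint arm with a two-finger parallel gripper is mounted at the origin on the work surface. World frame = base frame: x ahead of the robot, y to its left, z up, the work surface at z = 0. Lengths are in m, angles in rad, forces in N, time in s.
With the tool pointing down it reaches from about 0.35 to 0.975 m from the base axis. Payload 17.4 kg.
Tool frame: the origin (TCP) lies at the very end of the fingers, on their centre line; the grasp point (between the pads) lies env.grasp_offset behind it (env.grasp_offset is the distance from the TCP to the grasp point, in m); z points along the fingers, y is the line along which they close (so a half turn about z gives the same grasp; the last joint's range is limited). The gripper opens to 85 mm and grips with 20 to 120 N. Pads are 22 mm wide; open, the fingers measure 114 mm over their backs; the gripper's body (76 mm by 85 mm) begins 54 mm behind the grasp point. The pads swing forward as they close: fully open they stand 13 mm farther back than shut.
Start: joints at [-1.172, 0.116, 1.442, -0, 1.584, -0.038], TCP at [0.286, -0.612, 0.231] pointing down, gripper open.
Joint ranges: [-2.83, 2.83], [-0.83, 2.19], [0.07, 2.5], [-1.14, 4.28], [0.01, 3], [-2.97, 2.97]. Speed limits (rad/s): [1.89, 1.89, 2.22, 3.14, 3.14, 3.14].

### API

Orientations are given as a unit quaternion [w, x, y, z].
In Python, from station import env gives the robot as it stands. The module is installed in compiled form; this text tells all that it offers. Calls block until the motion is done:
- env.movep(position, orientation): joint-space move of the TCP to a pose.
- env.line_to(position, attitude=None, v=0.15, stop_force=None): straight line of the TCP; attitude=None keeps the orientation; v is the mean speed in m/s. With stop_force (N) it stops when the force on the tool has changed by that much, and returns True; else False.
- env.movej(angles): joint-space move.
- env.command_gripper(opening): finger opening in m; the grip force is fixed at half the most; returns when the fingers have stopped.
- env.wait(seconds).
- env.ik(position, orientation): joint angles nearest the present ones, or None.
- env.sense(): the state.
- env.get_image(name): name is "scene" or "top" or "wrist"; returns a dict with "image" (384x512x3 uint8, red, green, blue), "vfov" (degrees; the focal length in pixels is half the picture's height over the tangent of half this angle, whatever the lens; pixels are square), "cx", "cy" (the principal point, pixels), "xyz" and "orientation" of the camera in the world. Camera axes: x right, y up, looking along -z (the intrinsics and any distortion apply to the point x, -y, -z); pixel columns grow to the right and rows downward; lengths in m; the calibration is good to about 2 mm. A picture is of the moment at which its call begins. There is no depth.
A pose or a line that the arm cannot do raises env.IKError and nothing moves.
- env.hand_in(): hands the job in; it is judged then, once.
Trained networks look in a picture, given as the dict that the camera call returned (one of the last four; its "shot" number tells which), for a name from the list of things; names that differ only in an ending like _2 or _b are one class to them, and where a whole thing is asked for, a point or a joint stands for the part that bears it (a point fixed in the world has none). Each returns a list of dicts, best first, with "confidence" (0 to 1); they miss things now and then, are a little off and sometimes report something else, mostly with a low value. They report only what shows in the picture. A call takes as long as a camera call. They do not tell look-alikes from the thing itself.
- env.boxes_of(picture, query): "bbox" ([centre column, centre row, width, height] in pixels, round what is visible of it).
- env.landmark_of(picture, query): "point" ([column, row] in pixels: a listed point, or the origin of a listed thing).
The state is a dict: "time_s": time; "qpos": joint angles; "joint_vel": joint speeds; "effort": joint torques, N m; "tool_pos": TCP position; "tool_rot": TCP orientation; "ft_force": force on the tool from outside, world axes, zero at the start; "torque": the same for the moment, N m; "opening": finger opening in m; "finger_force": force on a finger pad.
Only numpy, scipy, OpenCV 4.12 (cv2) and the standard library are available. Lean on these libraries where they do the work, as an engineer would, in place of code of your own. Each camera call takes 0.05 s, during which the arm holds its last target. There are 200 camera calls.

### The job

The call bell on the purple side table has been opened for cleaning. Thread the steel coil spring over the upright brass rod of the bell's black base, turning it a little if the coils snag, until it sits fully down on the base, and let go of it. Leave the smaller copper spring where it stands.

Things in the scene. Friction and masses are not known exactly. Their poses are not given: they have to be found in the camera images.
- spring: The bright steel compression spring, 36 mm outside and 28 mm inside diameter, 45 mm tall, 4 mm wire, both ends flat and alike, open all the way through; about 60 g, so stiff that it does not give when gripped round its sides. It stands upright and free on the table. Origin at its very centre (22.5 mm above its foot), z along the coil's axis.
- bell_base: The call bell's base, fixed to the table: a black round disc 90 mm in diameter and 12 mm thick with an upright brass rod at its centre. The rod is 12 mm in diameter and rises 56 mm above the disc (68 mm above the table); its last 8 mm taper to a 6 mm tip. A brass striker block, 5 mm high, lies on the disc between 23 and 39 mm from the rod along the base's x axis. Origin at the centre of the disc's underside, on the table, z up along the rod.
- copper_spring: A smaller copper-coloured spring, 28 mm outside diameter, 32 mm tall, standing free on the table; not to be used. Origin at its very centre (16 mm above its foot), z along the coil's axis.
Not all that is in view belongs to the job. Leave any blue or green look-alike of the bell_base alone.

How it is judged:
By the outcome, as a careful person would: the job done as asked, in the order asked, and still so for the second after the job is handed in, with the robot touching nothing.
It also fails if it takes over 40 s, if anything falls off the work surface, if the arm or the gripper's body presses on something with over 40 N, if the wrist force passes 120 N, or if a joint passes its speed limit or range.

## Working session

There is one attempt and no reset: what is moved stays moved. The work goes in short steps, each a Python script; the robot and the scene stay as the last script left them, time stands still between calls to the robot, and variables do not carry over. Pictures are saved under pics/ and viewed, at most 10 in all, crops included, and the job is handed in when it is done.

```bash
mkdir -p pics; cat > h.py <<'E'
from station import env
import numpy as np, cv2
from scipy.spatial.transform import Rotation as R
def rot(q): return R.from_quat([q[1],q[2],q[3],q[0]])
def ray(p,px):
    f=p["image"].shape[0]/2/np.tan(np.radians(p["vfov"])/2)
    d=np.array([(px[0]-p["cx"])/f,-(px[1]-p["cy"])/f,-1.])
    return np.array(p["xyz"]),rot(p["orientation"]).apply(d)
def at_z(p,px,z):
    o,d=ray(p,px); return o+d*(z-o[2])/d[2]
def tri(obs):
    A=np.zeros((3,3));b=np.zeros(3)
    for p,px in obs:
        o,d=ray(p,px);d=d/np.linalg.norm(d);M=np.eye(3)-np.outer(d,d);A+=M;b+=M@o
    return np.linalg.solve(A,b)
def down(yaw): # tool z down, tool y along world angle yaw+90deg
    m=np.array([[np.cos(yaw),np.sin(yaw),0],[np.sin(yaw),-np.cos(yaw),0],[0,0,-1.]])
    q=R.from_matrix(m).as_quat(); return [q[3],q[0],q[1],q[2]]
def save(p,n): cv2.imwrite(f"pics/{n}.png",p["image"][:,:,::-1])
E
python3 - <<'E'
from h import *
ps={n:env.get_image(n) for n in("scene","top")}
for n,p in ps.items():
    print(n,{k:v for k,v in p.items() if k!="image"})
    for q,z in(("spring",.0225),("bell_base",0.0),("copper_spring",.016)):
        for d in env.landmark_of(p,q)[:4]: print(q,np.round(d["point"],1),round(d["confidence"],2),at_z(p,d["point"],z).round(4))
        for d in env.boxes_of(p,q)[:4]: print(' box',q,np.round(d["bbox"],1),round(d["confidence"],2))
cv2.imwrite("pics/a.png",np.hstack([cv2.resize(ps[n]["image"],(400,300),interpolation=cv2.INTER_AREA) for n in ps])[:,:,::-1])
save(ps["top"],"top")
s=env.sense();print(s,env.grasp_offset)
E
```

```text
scene {'vfov': 51.428383935045844, 'cx': 254.48901716213308, 'cy': 194.8456241236468, 'xyz': array([0.8729249 , 0.12255102, 0.65582024]), 'orientation': array([0.54316292, 0.17685124, 0.2422671 , 0.78422212]), 'shot': 1}
spring [140.8 200.4] 0.78 [ 0.545  -0.2208  0.0225]
 box spring [138.2 199.2  21.5  25.6] 0.89
bell_base [321.9 275.5] 0.95 [0.5608 0.1435 0.    ]
bell_base [260.9 167.6] 0.93 [ 0.3702 -0.0394  0.    ]
bell_base [193.1 199. ] 0.72 [ 0.4936 -0.1381  0.    ]
bell_base [256.5 222.2] 0.63 [ 0.4991 -0.0019  0.    ]
 box bell_base [263.6 164.2  46.1  39.7] 0.86
 box bell_base [257.8 223.3  49.5  40. ] 0.76
 box bell_base [192.1 194.2  45.4  35.3] 0.7
 box bell_base [320.1 279.4  50.9  52.5] 0.58
copper_spring [382.2 240.1] 0.51 [0.4624 0.2284 0.016 ]
 box copper_spring [380.4 241.6  18.5  22.8] 0.65
top {'vfov': 53.94078485933165, 'cx': 256.6627153644966, 'cy': 191.64009360327842, 'xyz': array([ 3.16487469e-01, -5.12856537e-04,  8.84935454e-01]), 'orientation': array([ 0.71414426,  0.05418786, -0.05905528, -0.69539495]), 'shot': 2}
spring [353.7 156.9] 0.73 [ 0.5452 -0.231
[... 554 characters left out ...]
ime_s': 0.7, 'qpos': array([-1.17179831e+00,  1.15979131e-01,  1.44163755e+00, -2.42731394e-05,
        1.58402128e+00, -3.78322351e-02]), 'joint_vel': array([-0.00148335,  0.00101053,  0.0004615 , -0.00018426, -0.00156416,
        0.00120398]), 'effort': array([-3.22314168e-03, -7.31580019e+01, -6.32550287e+01, -2.54911902e-04,
        5.21794973e-04,  1.41012288e-04]), 'tool_pos': array([ 0.28553133, -0.61161642,  0.23129389]), 'tool_rot': array([-2.01007194e-05,  9.76242124e-01,  2.16682521e-01, -1.60059316e-05]), 'ft_force': array([ 0.13745815, -0.56191103, -0.00638468]), 'torque': array([-0.00231975, -0.03494309, -0.02952248]), 'finger_force': 0.0, 'opening': 0.08502128464285828} 0.0187
```

View pics/a.png

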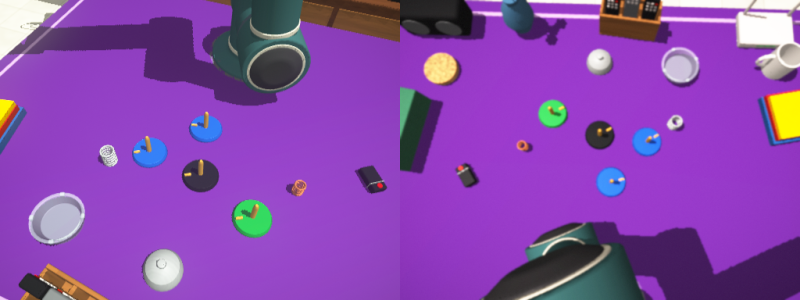

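The collage shows the black base at top-view (599,133) and the steel spring at (675,122). A blue look-alike lies between them, and the copper spring is at (522,146). I'll move over the spring for a closer look.

```bash
python3 - <<'E'
from h import *
# fingers close along direction (0.084,0.055): tool y ; pick nearer half turn
best=None
for k in(0,1):
    a=np.arctan2(.055,.084)+np.pi/2+k*np.pi
    q=down(a); j=env.ik([.545,-.226,.2],q)
    j2=env.ik([.505,-.004,.2],q)
    print(a,j,j2)
    if j is not None and (best is None or abs(j[5])<best[0]): best=(abs(j[5]),q,a)
q=best[1];print(best[2])
env.movep([.545,-.226,.2],q)
p=env.get_image("wrist");save(p,"w1")
print(p["xyz"],p["orientation"],p["vfov"],env.sense()["time_s"])
for n,z in(("spring",.0225),("bell_base",0.)):
    for d in env.landmark_of(p,n): print(n,np.round(d["point"],1),round(d["confidence"],2),at_z(p,d["point"],z).round(4))
    for d in env.boxes_of(p,n): print(' box',np.round(d["bbox"],1),round(d["confidence"],2))
E
```

```text
2.1505118272385753 [-4.36329950e-01 -5.87328092e-02  1.67061119e+00 -4.44089210e-16
  1.52971427e+00 -1.01604545e+00] [-5.84355729e-02 -2.51208391e-01  1.84100631e+00 -4.44089210e-16
  1.55179474e+00 -6.38151073e-01]
5.292104480828368 [-4.36329950e-01 -5.87328092e-02  1.67061119e+00 -4.44089210e-16
  1.52971427e+00  2.12554720e+00] [-5.84355729e-02 -2.51208391e-01  1.84100631e+00 -4.44089210e-16
  1.55179474e+00  2.50344158e+00]
2.1505118272385753
[ 0.50513954 -0.16605686  0.34271609] [ 0.94866033 -0.13711986 -0.04066803  0.28211314] 61.66744394493612 2.45
spring [249.7 170.2] 0.65 [ 0.542  -0.2286  0.0225]
 box [252.3 170.8  42.3  42.7] 0.69
bell_base [250.1  65.2] 0.76 [ 0.4867 -0.143   0.    ]
 box [250.   65.   90.2  92.4] 0.82
```

View pics/w1.png

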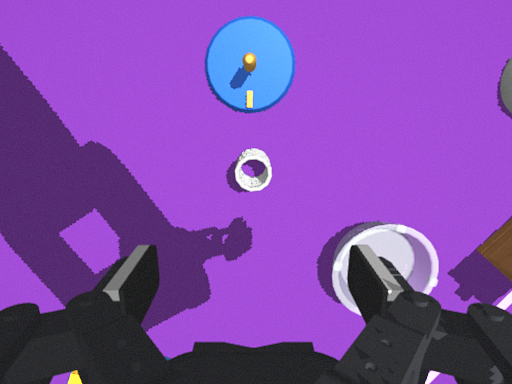

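The wrist view shows the spring at (253,170) with free space round it. The blue look-alike is at (250,65) and the bowl at (385,265), both clear of the fingers. I'll grasp, lift, and look at the black base from above.

```bash
python3 - <<'E'
from h import *
a=2.1505118; q=down(a)
p=env.get_image("wrist")
im=p["image"][120:220,210:300]; hsv=cv2.cvtColor(im,cv2.COLOR_RGB2HSV)
m=((hsv[...,1]<60)&(hsv[...,2]>90)).astype(np.uint8)
ys,xs=np.nonzero(m); c=[210+(xs.min()+xs.max())/2,120+(ys.min()+ys.max())/2]
g=at_z(p,c,.0225); print(c,g)
if np.hypot(*(g[:2]-[.5435,-.2285]))>.008: raise SystemExit
env.command_gripper(.065)
env.line_to([g[0],g[1],.05],q)
print(env.line_to([g[0],g[1],.010],q,v=.06,stop_force=8))
print(env.sense()["tool_pos"])
env.command_gripper(.0)
s=env.sense();print(s["opening"],s["finger_force"],s["time_s"])
env.line_to([g[0],g[1],.2],q)
env.line_to([.505,-.004,.2],q)
p=env.get_image("wrist");save(p,"w2");s=env.sense();print(s["opening"],s["finger_force"],s["time_s"],s["ft_force"])
for n,z in(("spring",.0225),("bell_base",0.)):
    for d in env.landmark_of(p,n): print(n,np.round(d["point"],1),round(d["confidence"],2),at_z(p,d["point"],z).round(4))
    for d in env.boxes_of(p,n): print(' box',np.round(d["bbox"],1),round(d["confidence"],2),at_z(p,d["bbox"][:2],.012).round(4))
E
```

```text
[np.float64(252.5), np.float64(169.5)] [ 0.54393933 -0.22614791  0.0225    ]
False
[ 0.5440957  -0.22620856  0.01023498]
0.03329426821932931 59.35961011378822 5.3917
0.03367370402132407 59.55064622226928 8.5083 [ 1.29472204 -0.0405037  -0.62184179]
spring [251.9 258.6] 0.57 [ 0.5587 -0.0888  0.0225]
 box [253.6 267.2  94.3 116.5] 0.66 [ 0.5694 -0.1017  0.012 ]
bell_base [256.3 163.2] 0.78 [ 5.065e-01 -3.000e-04  0.000e+00]
bell_base [176.8 252.9] 0.71 [ 0.4872 -0.1412  0.    ]
bell_base [120.9 118.8] 0.68 [ 0.3626 -0.0382  0.    ]
bell_base [386.4  76.9] 0.67 [0.5674 0.145  0.    ]
 box [168.9 253.1  69.3  66.5] 0.86 [ 0.479  -0.1394  0.012 ]
 box [120.8 116.8  88.1  91.4] 0.77 [ 0.3652 -0.0332  0.012 ]
 box [387.2  75.   97.3  99.5] 0.75 [0.5634 0.1436 0.012 ]
 box [255.9 163.1  80.1  85.1] 0.57 [0.5046 0.0016 0.012 ]
```

View pics/w2.png

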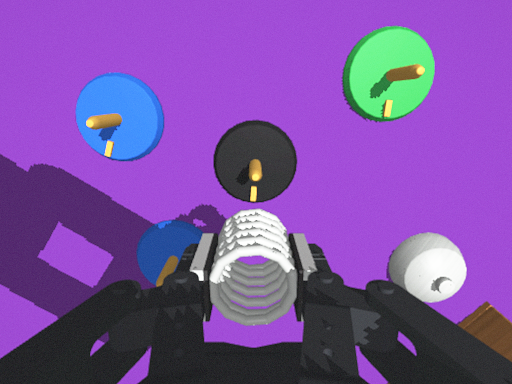

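The black base is at (255,160), with its rod tip near (256,177). The spring is held between the pads at (253,265). I'll overlay predicted geometry to check the base position and how the spring sits in the grip.

```bash
python3 - <<'E'
from h import *
p=env.get_image("wrist");s=env.sense()
f=192/np.tan(np.radians(p["vfov"])/2)
def proj(X):
    c=rot(p["orientation"]).inv().apply(np.atleast_2d(X)-p["xyz"]); return np.c_[p["cx"]+f*c[:,0]/-c[:,2],p["cy"]-f*c[:,1]/-c[:,2]]
t=np.linspace(0,2*np.pi,60)
def circ(x,y,z,r): return np.c_[x+r*np.cos(t),y+r*np.sin(t),z+0*t]
im=cv2.resize(p["image"][:,:,::-1].copy(),None,fx=1.5,fy=1.5)
hsv=cv2.cvtColor(p["image"],cv2.COLOR_RGB2HSV)
# black disc
m=np.zeros((384,512),np.uint8); m[112:210,205:305]=1
m&=((hsv[...,2]<60)).astype(np.uint8)
cs,_=cv2.findContours(m,cv2.RETR_EXTERNAL,cv2.CHAIN_APPROX_NONE); c=max(cs,key=cv2.contourArea)
e=cv2.fitEllipse(cv2.convexHull(c)); print(e); b=at_z(p,e[0],.008); print("disc",b)
g=((hsv[...,0]>8)&(hsv[...,0]<30)&(hsv[...,1]>120)&(hsv[...,2]>100)); g[:,:230]=0;g[:,280:]=0;g[:155]=0;g[184:]=0
ys,xs=np.nonzero(g);print("rod px",xs.min(),xs.max(),ys.min(),ys.max()); tip=[xs[ys>ys.max()-7].mean(),ys.max()-4]; print(tip,at_z(p,tip,.067))
T=s["tool_pos"];print(T)
L=[(circ(b[0],b[1],.012,.045),(0,255,0)),(circ(b[0],b[1],.068,.003),(0,255,0)),(circ(b[0],b[1],.06,.006),(0,255,0))]
dz=T[2]-.0102
for z in(0,.045): L.append((circ(T[0],T[1],dz+z,.018),(0,0,255)))
for X,col in L: cv2.polylines(im,[(proj(X)*1.5).round().astype(int).reshape(-1,1,2)],True,col,1)
cv2.imwrite("pics/w3.png",im[120:,150:650])
E
```

```text
((254.59132385253906, 161.20249938964844), (81.12551879882812, 81.96691131591797), 86.46795654296875)
disc [0.5028087  0.00204942 0.008     ]
rod px 249 261 159 181
[np.float64(255.1), np.int64(177)] [5.04326391e-01 3.57188595e-05 6.70000000e-02]
[ 0.50503294 -0.00422806  0.19994571]
```

View pics/w3.png

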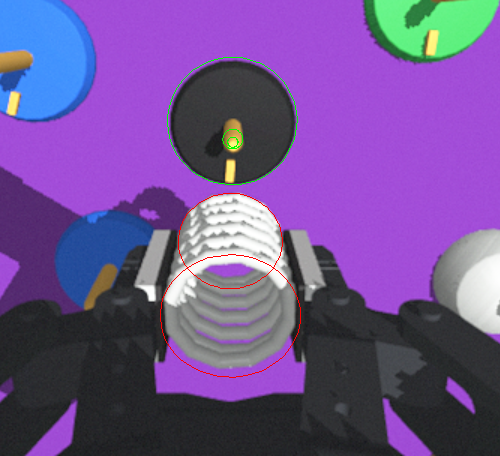

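The overlay fits the rod and disc, and the spring is held upright and centred to 1–2 mm. I'll lower it now, with a force stop and a twist if it snags.

```bash
python3 - <<'E'
from h import *
a=2.1505118; x,y=.5033,.0012
env.line_to([x,y,.2],down(a)); env.line_to([x,y,.09],down(a)); env.wait(.2)
off=[0,.25,-.25,.5,-.5,0.]
for i,o in enumerate(off):
    hit=env.line_to([x,y,.0205],None,v=.04,stop_force=6); s=env.sense(); z=s["tool_pos"][2]
    print(hit,s["tool_pos"].round(4),s["ft_force"].round(1),round(s["time_s"],2),s["opening"])
    if z<.0235: break
    env.line_to([x,y,z+.004],None,v=.04); env.line_to([x,y,z+.004],down(a+off[i+1]),v=.04)
p=env.get_image("wrist");save(p,"w4")
E
```

```text
True [0.5033 0.0012 0.0226] [-1.9 -0.   6.6] 11.64 0.033509525939606974
```

View pics/w4.png

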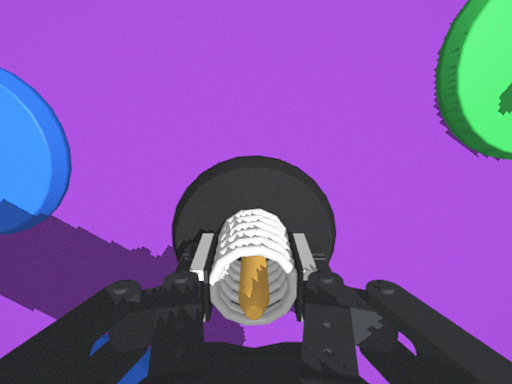

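The rod shows inside the coil at (255,285). The spring met the disc at the expected height, so I'll release it and back off.

```bash
python3 - <<'E'
from h import *
x,y=.5033,.0012
env.command_gripper(.06); env.wait(.2)
env.line_to([x,y,.2],None,v=.1); env.wait(.3)
p=env.get_image("wrist");save(p,"w5");s=env.sense();print(s["time_s"],s["ft_force"],s["opening"])
t=env.get_image("scene")
cv2.imwrite("pics/w5.png",np.hstack([p["image"][90:250,160:360],t["image"][140:300,180:380]]).repeat(2,0).repeat(2,1)[:,:,::-1])
E
```

```text
14.55 [-0.4539234  -0.03844178  0.43837215] 0.05992073384183597
```

View pics/w5.png

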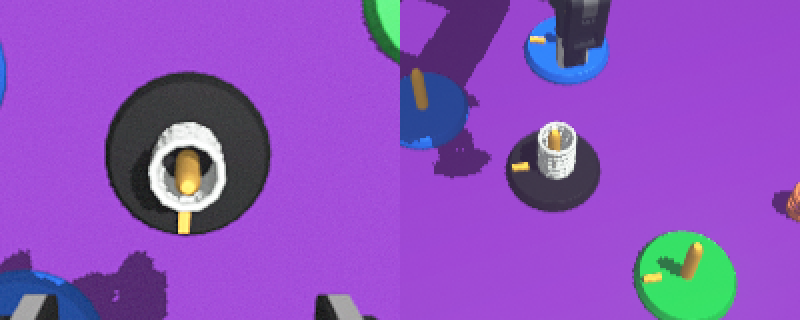

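Both views show the spring upright round the rod (crop 187,170 and 557,150), flat on the black disc and clear of the striker block.

```bash
python3 -c "
from station import env
print(env.hand_in())"
```

```text
the job is handed in; nothing more can be done
None
```

The steel spring is threaded over the rod of the black base, sits fully down on the disc and has been released; the copper spring was not touched, and the job was handed in at about 15 s of the 40 s allowed.

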